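# Chock the scouring roller and free the hammer

### The job

The scouring roller off the finishing machine lies on the sloping tray, and only my hammer keeps it from rolling off. Push the yellow rubber chock, thin edge first and square to the roller, along the tray under the roller's low side, beside the hammer, until the roller sits firmly home against the tray's back, but do not crush it there or jack it up off the tray. Then, with the chock alone holding the roller home, take the hammer away and lay it with its head and grip on the green mat, leaving everything else where it stands.

Things in the scene. Friction and masses are not known exactly. Their poses are not given: they have to be found in the camera images.
- roller: scouring roller: brown abrasive sleeve on an aluminium hub, a cylinder 80 mm across and 120 mm long, 0.6 to 0.9 kg. Origin at its centre, y along its axis (x and z turn with it as it rolls). It lies across the tray, 5 to 9 mm short of the back, and leans on the hammer head on its low side; pushed, it rolls uphill easily until it meets the back.
- chock: yellow rubber wedge chock with black ribs, 100 mm long (x), 40 wide (y), 45 high, 0.10 to 0.17 kg, starts flat on the bench. Origin under its middle; x points to the thin edge, 50 mm ahead. Its face climbs at 30 deg from that edge; the last 22 mm, the thick end, has a flat top and upright sides: grip it there across the width, 36 mm behind the origin. It jams if pressed down while pushed.
- hammer: shoemaker's hammer, 0.38 kg, lying on its side on the tray. Head: a steel bar 90 mm long (x), 26 wide, 26 high; its face (+x) bears on the roller's low side near the roller's +y end. Wooden handle along +y, 22 mm wide, 26 thick, ending 218 mm from the head's middle, past the tray's edge. Origin: under the middle of the head, on the surface it lies on.
- hammer_grip (a point): point on the hammer's handle, 75 mm along y from the middle of the head and 13 mm above the surface that it lies on: a good place to take it, from above across the handle's 22 mm; the centre of mass is about 30 mm from there towards the head
- tray: fixed grey sheet-steel tray, 280 mm uphill (x), 270 wide (y), no rims but the back. Its floor rises at 8 deg towards +x. Origin on the bench under the middle of the floor, z straight up; the floor is 28 mm above the origin there, 8 mm at the low edge, 48 mm at the back. Free room beside the hammer head, towards -y, for the chock and the fingers.
- backstop: the tray's upright back, 270 mm wide, 52 high, square to the sloping floor. Origin where its inner face meets the floor, mid-width; x points uphill out through the back, z square off the floor. Roller home: centre 40 mm before this face, 40 mm off the floor. Sliding chock and roller up takes 3 to 8 N; 12 N, pressing down only lightly, seats it firmly; over 20 N on the back crushes the sleeve.
- mat: fixed dark green rubber mat for tools, 240 mm (x) by 300 mm (y), 4 mm thick, on the bench to the left of the tray. Origin at the centre of its underside, on the bench.
- flange: bystander: steel flange washer, 42 mm across, 7 high, on the tray's low left corner; origin under its middle
- tack_tin: bystander: blue tin, 64 mm across, 45 high, standing near the chock's places; origin under its middle
- glue_jar: bystander: white jar with a red lid, 84 mm across, 95 high; origin under its middle
- dye_bottle: bystander: amber bottle, 42 mm across, 115 high; origin under its middle
- last: bystander: tan shoe last, 260 mm long (x), 84 wide, 86 high; origin under its middle
- pincers: bystander: red-handled pincers lying flat, 200 mm long (x), 65 wide, 19 high; origin under the middle
- spare_roller: bystander: spare roller standing on its end, 80 mm across, 100 high; origin under its middle
Not all that is in view belongs to the job. There is more than one size of the chock; the one meant has the size given above.

How it is judged:
By the outcome, as a careful person would: the job done as asked, in the order asked, and still so for the second after the job is handed in, with the robot touching nothing.
It also fails if it takes over 67 s, if anything falls off the work surface, if the arm or the gripper's body presses on something with over 40 N, if the wrist force passes 120 N, or if a joint passes its speed limit or range.

### The arm

A 6-joint arm with a two-finger parallel gripper is mounted at the origin on the work surface. World frame = base frame: x ahead of the robot, y to its left, z up, the work surface at z = 0. Lengths are in m, angles in rad, forces in N, time in s.
With the tool pointing down it reaches from about 0.25 to 0.725 m from the base axis. Payload 4 kg.
Tool frame: the origin (TCP) lies at the very end of the fingers, on their centre line; the grasp point (between the pads) lies 19 mm behind it; z points along the fingers, y is the line along which they close (so a half turn about z gives the same grasp; the last joint's range is limited). The gripper opens to 85 mm and grips with 20 to 120 N. Pads are 22 mm wide; open, the fingers measure 114 mm over their backs; the gripper's body (76 mm by 85 mm) begins 54 mm behind the grasp point. The pads swing forward as they close: fully open they stand 13 mm farther back than shut.
Start: joints at [-1.329, 0.241, 0.005, 1.335, 0, 1.571], TCP at [0.12, -0.485, 0.231] pointing down, gripper open.
Joint ranges: [-2.72, 2.72], [-1.05, 1.87], [-1.09, 1.28], [-1.99, 2.15], [-1.42, 1.44], [-3.14, 3.14]. Speed limits (rad/s): [2.79, 2.79, 3.14, 3.14, 3.14, 3.14].

### API

Orientations are given as a unit quaternion [x, y, z, w].
In Python, from workcell import bot, vision, workorder gives the robot as it stands.
- The arm moves only by the shell command python3 -m creep 'ROWS' [OPENING]. ROWS is JSON, a list of rows, each a list of 2 entries, a list of its own where there are three numbers: the shift along the tool's x, y, z in mm, then the turn, a rotation vector about the tool's x, y, z in rad. In form: [[[dx, dy, dz], [wx, wy, wz]], ...]. A call has 1 to 12 rows; each row shifts and turns the commanded pose from where the row before left it, along the tool's axes as they then stand; what a row does not reach is not made up. A row lasts 1/8 s, in which the tool goes at most 62.5 mm and 10.7 degrees, less where a joint would pass 70% of its speed; a pose out of reach is approached as far as the arm can. A call is refused whole if a number of a shift passes 62.5 or a number of a turn 0.188, either way. A call with a gripper value outside its range is refused whole. OPENING is the finger opening in mm, from 0 to 85.4, set as the call begins (- or left out, the last holds). The fingers move at their own pace and stop on an object; the grip force is fixed at half the most. Time passes only in rows, so rows that do not move let the fingers close. It gives the time, the measured TCP pose, the force, the opening and the grip force at its end, in the units of the state.
- bot.get_obs(): the state, without advancing time (a new reading comes with each control period).
- vision.camera(name): name is "scene" or "top" or "wrist"; returns a dict with "image" (480x640x3 uint8, blue, green, red), "z_map" (480x640 float32, m along the optical axis (not along the pixel's ray), 0 where there is no reading), "K" (3x3 intrinsics, pixels), "rvec" (rotation vector, rad) and "tvec" (3), from world to camera coordinates, as OpenCV has them; the wrist camera has in their place "tool_from_camera" (4x4, takes a point from camera to tool coordinates, whose origin is the TCP and whose axes are the flange's). Camera axes: x right, y down, z forward; pixel columns grow to the right and rows downward; lengths in m; the calibration is good to about 2 mm. The wrist camera is an equidistant fisheye: a pixel r from the principal point sees the ray r / f radians off the axis. A picture is of the moment at which its call begins: read the wrist's pose just before it.
- workorder.job_done(): hands the job in; it is judged then, once.
Trained networks look in a picture, given as the dict that the camera call returned (one of the last four; its "shot" number tells which), for a name from the list of things; names that differ only in an ending like _2 or _b are one class to them, and where a whole thing is asked for, a point or a joint stands for the part that bears it (a point fixed in the world has none). Each returns a list of dicts, best first, with "score" (0 to 1); they miss things now and then, are a little off and sometimes report something else, mostly with a low value. They report only what shows in the picture. A call takes as long as a camera call. They do not tell look-alikes from the thing itself.
- vision.spot_in(picture, query): "position" ([column, row] in pixels, amid what is visible of it).
- vision.place_of(picture, query): "position" ([column, row] in pixels: a listed point, or the origin of a listed thing).
The state is a dict: "clock": time; "joint_pos": joint angles; "joint_vel": joint speeds; "tau": joint torques, N m; "eef_pos": TCP position; "tool_rot": TCP orientation; "ft_force": force on the tool from outside, world axes, zero at the start; "ft_torque": the same for the moment, N m; "grip_width": finger opening in m; "grasp_force": force on a finger pad.
Only numpy, scipy, OpenCV 4.12 (cv2) and the standard library are available. Lean on these libraries where they do the work, as an engineer would, in place of code of your own. Each camera call takes 0.05 s, during which the arm holds its last target. There are 200 camera calls.

## Working session

There is one attempt and no reset: what is moved stays moved. The work goes in short steps, Python scripts to look and compute and a shell command to move; the robot and the scene stay as the last step left them, time stands still between calls to the robot, and variables do not carry over. Pictures are saved under pics/ and viewed, at most 10 in all, crops included, and the job is handed in when it is done.

```bash
mkdir -p pics; ls
cat > h.py <<'E'
import numpy as np, cv2
from scipy.spatial.transform import Rotation as R
from workcell import bot, vision, workorder
def cloud(p):
    z=p["z_map"];K=p["K"];v,u=np.mgrid[:480,:640]
    c=np.stack([(u-K[0,2])/K[0,0]*z,(v-K[1,2])/K[1,1]*z,z],-1)
    Rm=cv2.Rodrigues(np.array(p["rvec"]))[0]
    return (c-np.ravel(p["tvec"]))@Rm
def ray(p,uv,zw):
    "world point on pixel ray at height zw"
    Rm=cv2.Rodrigues(np.array(p["rvec"]))[0];o=-Rm.T@np.ravel(p["tvec"])
    d=Rm.T@np.linalg.inv(p["K"])@np.array([uv[0],uv[1],1.])
    return o+d*(zw-o[2])/d[2]
E
python3 - <<'E'
from h import *
for n in ["top","scene"]:
    p=vision.camera(n);cv2.imwrite(f"pics/{n}.png",p["image"]);W=cloud(p)
    np.savez(f"{n}.npz",image=p["image"],z_map=p["z_map"],K=p["K"],rvec=p["rvec"],tvec=p["tvec"])
    for q in ["roller","chock","hammer","hammer_grip","tray","backstop","mat","tack_tin","flange","glue_jar","dye_bottle","last","spare_roller"]:
        for d in vision.place_of(p,q)[:3]:
            u,v=np.round(d["position"]).astype(int)
            print(n,q,round(d["score"],2),u,v,np.round(W[min(max(v,0),479),min(max(u,0),639)],3))
print(bot.get_obs())
E
```

```text
pics
top roller 0.88 322 193 [0.666 0.019 0.124]
top roller 0.35 161 215 [0.632 0.432 0.056]
top chock 0.82 452 298 [ 0.41  -0.304  0.035]
top chock 0.82 408 292 [ 0.427 -0.196  0.019]
top chock 0.76 404 344 [ 0.298 -0.178  0.036]
top hammer 0.79 307 226 [0.597 0.06  0.055]
top hammer_grip 0.94 274 230 [0.589 0.144 0.051]
top tray 0.84 316 228 [0.595 0.038 0.03 ]
top backstop 0.66 320 178 [0.722 0.025 0.05 ]
top mat 0.71 198 295 [0.428 0.347 0.008]
top mat 0.45 285 264 [0.504 0.12  0.018]
top tack_tin 0.8 458 232 [ 0.576 -0.324  0.048]
top flange 0.52 286 267 [0.497 0.117 0.016]
top flange 0.2 502 316 [ 0.362 -0.434  0.015]
top dye_bottle 0.73 320 165 [0.754 0.024 0.061]
top last 0.98 159 213 [0.637 0.437 0.056]
top last 0.24 390 169 [ 0.731 -0.15   0.094]
top spare_roller 0.97 447 176 [ 0.708 -0.289  0.104]
top spare_roller 0.37 198 295 [0.428 0.347 0.008]
scene roller 0.71 374 271 [ 0.682 -0.004  0.116]
scene roller 0.62 116 356 [ 0.37  -0.437  0.013]
scene roller 0.45 338 215 [0.508 0.11  0.023]
scene chock 0.77 224 291 [ 0.438 -0.201  0.018]
scene chock 0.76 179 327 [ 0.427 -0.31
[... 683 characters left out ...]
1]
{'clock': 1.4, 'joint_pos': array([-1.32901821e+00,  2.40607629e-01,  5.00202372e-03,  1.33517738e+00,
        2.25196048e-05,  1.57078779e+00]), 'joint_vel': array([ 0.00102885, -0.00115361, -0.00022709, -0.00178232, -0.00064724,
        0.00170802]), 'tau': array([-8.30149529e-04, -3.72211862e+01,  2.52684081e+01,  1.43329638e-03,
        5.39636824e-05, -1.29826283e-06]), 'eef_pos': array([ 0.11972362, -0.48546452,  0.23130342]), 'tool_rot': array([9.92701297e-01, 1.20599064e-01, 1.19823273e-05, 5.26642968e-06]), 'ft_force': array([ 0.21140801, -0.18705482, -0.51842913]), 'ft_torque': array([-0.02139247,  0.00725484, -0.02760358]), 'grasp_force': 0.0, 'grip_width': 0.08511721894969897}
```

Run:
```python
import cv2
im=cv2.imread("pics/top.png");cv2.imwrite("pics/crop.png",cv2.resize(im[150:390,240:510],None,fx=2.5,fy=2.5,interpolation=cv2.INTER_CUBIC)[:600])
```

```text
(no output)
```

View pics/crop.png

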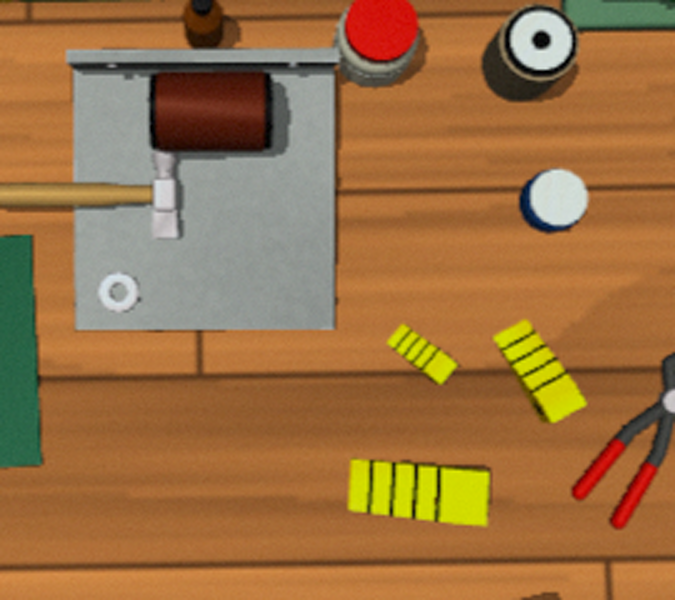

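View pics/scene.png

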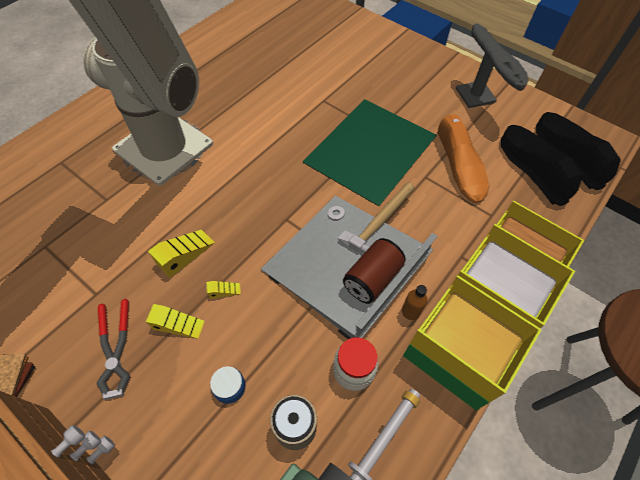

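The top picture shows three yellow chocks: small at top-image (409,292), medium at (456,298), large at (408,347). In the crop the medium one is about 100 mm long (the large about 145 mm, the small about 70 mm), so it is the one meant; the enlarged crop shows its thick end at crop (565,400) and its thin edge at (512,332). I'll confirm by measuring.

Run:
```python
from h import *
for n in ["top","scene"]:
    p=dict(np.load(n+".npz"));W=cloud(p);hsv=cv2.cvtColor(p["image"],cv2.COLOR_BGR2HSV)
    ok=p["z_map"]>0
    m=((hsv[...,0]>22)&(hsv[...,0]<38)&(hsv[...,1]>150)&(hsv[...,2]>60)&ok&(W[...,0]<.5)&(W[...,1]<0)).astype(np.uint8)
    m=cv2.morphologyEx(m,cv2.MORPH_CLOSE,np.ones((5,5)))
    k,l,s,c=cv2.connectedComponentsWithStats(m)
    for i in range(1,k):
        if s[i,4]<100: continue
        P=W[(l==i)&ok]
        P=P[P[:,2]>.004]
        print(n,"chock",c[i].round(),cv2.minAreaRect((P[:,:2]*1000).astype(np.float32)),"zmax",np.percentile(P[:,2],97).round(4),
          "hi-centroid",P[P[:,2]>np.percentile(P[:,2],97)-.006].mean(0).round(3),"lo",P[P[:,2]<.014].mean(0).round(3))
    B=((hsv[...,0]<12)|(hsv[...,0]>172))&(hsv[...,1]>90)&ok&(W[...,0]>.6)&(W[...,0]<.75)&(abs(W[...,1]-.02)<.09)&(W[...,2]>.06)&(W[...,2]<.14)
    P=W[B];print("roller",P.min(0).round(3),P.max(0).round(3),cv2.minAreaRect((P[:,:2]*1000).astype(np.float32)))
    # tray floor: grey
    g=(hsv[...,1]<40)&ok&(W[...,0]>.45)&(W[...,0]<.74)&(abs(W[...,1]-.02)<.16)
    P=W[g];
    f=P[(abs(P[:,2]-(.028+(P[:,0]-.595)*np.tan(np.radians(8))))<.005)]
    A=np.c_[f[:,:2],np.ones(len(f))];co=np.linalg.lstsq(A,f[:,2],rcond=None)[0]
    print("floor",co, "slope",np.degrees(np.arctan(np.hypot(*co[:2]))),"dir",np.degrees(np.arctan2(co[1],co[0])),cv2.minAreaRect((f[:,:2]*1000).astype(np.float32)))
    h=P[(P[:,2]-np.c_[P[:,:2],np.ones(len(P))]@co>.018)&(P[:,0]<.64)&(P[:,2]<.08)]
    print("head",cv2.minAreaRect((h[:,:2]*1000).astype(np.float32)),h.mean(0).round(3))
    hd=(hsv[...,0]>8)&(hsv[...,0]<25)&(hsv[...,1]>60)&ok&(W[...,1]>.08)&(W[...,1]<.28)&(abs(W[...,0]-.59)<.04)&(W[...,2]>.035)
    Q=W[hd];
    if len(Q):print("handle",cv2.minAreaRect((Q[:,:2]*1000).astype(np.float32)),Q[:,2].mean())
```

```text
top chock [456. 299.] ((410.9431457519531, -314.21142578125), (100.44087982177734, 41.76746368408203), 28.375503540039062) zmax 0.05 hi-centroid [ 0.379 -0.331  0.047] lo [ 0.439 -0.296  0.01 ]
top chock [409. 291.] ((430.5104675292969, -197.0484619140625), (68.76773071289062, 30.653615951538086), 51.08100128173828) zmax 0.035 hi-centroid [ 0.414 -0.214  0.033] lo [ 0.441 -0.182  0.009]
top chock [408. 346.] ((291.971435546875, -185.28363037109375), (132.15684509277344, 53.19293975830078), 84.9365234375) zmax 0.0627 hi-centroid [ 0.288 -0.232  0.06 ] lo [ 0.298 -0.135  0.009]
roller [ 0.632 -0.042  0.084] [0.708 0.073 0.128] ((669.7821655273438, 15.447826385498047), (115.1782455444336, 75.08373260498047), 88.63754272460938)
floor [ 0.14098072 -0.00110386 -0.05437502] slope 8.024956569449621 dir -0.4486077978307864 ((598.1192016601562, 13.625091552734375), (288.2166442871094, 278.5995178222656), 89.06549072265625)
head ((592.4904174804688, 17.610885620117188), (116.39759826660156, 88.85466003417969), 88.2574462890625) [0.596 0.061 0.054]
handle ((596.4134521484375, 179.93075561523438)
[... 573 characters left out ...]
0932617), 27.893444061279297) zmax 0.0462 hi-centroid [ 0.382 -0.329  0.044] lo [ 0.436 -0.306  0.009]
roller [ 0.635 -0.044  0.078] [0.713 0.074 0.123] ((674.0040893554688, 15.063934326171875), (116.62068939208984, 78.59117889404297), 88.98561096191406)
floor [ 0.14054109 -0.00072357 -0.05586553] slope 8.000119016398163 dir -0.2949814891471868 ((597.2265014648438, 24.840789794921875), (271.21759033203125, 277.3230285644531), 89.10001373291016)
head ((615.6869506835938, 30.939701080322266), (63.92210388183594, 144.79539489746094), 40.68306350708008) [0.592 0.062 0.051]
handle ((598.2059936523438, 179.8856658935547), (199.705078125, 26.289701461791992), 89.80741119384766) 0.049982407073601194
```

The measurement confirms it: the medium chock at top (456,299) is 100×41×~46 mm, origin (0.411,-0.314), yaw 28°. The others are 132 and 69 mm long. I'm going above its thick end.

```bash
cat >> h.py <<'E'
def togo(pos,x,z,ob=None):
    "turn (tool rotvec) and shift (mm, in the turned frame) to target pos with tool axes x,z"
    ob=ob or bot.get_obs();z=np.array(z)/np.linalg.norm(z);x=np.array(x)-np.dot(x,z)*z;x/=np.linalg.norm(x)
    T=np.c_[x,np.cross(z,x),z];Rc=R.from_quat(ob["tool_rot"]).as_matrix()
    print("turn",R.from_matrix(Rc.T@T).as_rotvec().round(4),"shift after",(T.T@(np.array(pos)-ob["eef_pos"])*1000).round(1),"t",round(ob["clock"],2))
E
python3 -m creep '[[[0,0,0],[0,0,-0.1245]],[[0,0,0],[0,0,-0.1245]],[[37.7,-1.8,15],[0,0,0]],[[37.7,-1.8,15],[0,0,0]],[[37.7,-1.8,15],[0,0,0]],[[37.7,-1.8,15],[0,0,0]],[[37.7,-1.8,15],[0,0,0]],[[37.7,-1.8,15],[0,0,0]],[[37.7,-1.8,15],[0,0,0]],[[37.7,-1.8,15],[0,0,0]],[[0,0,0],[0,0,0]],[[0,0,0],[0,0,0]]]'
python3 - <<'E'
from h import *
o=bot.get_obs();p=vision.camera("wrist");cv2.imwrite("pics/w1.png",p["image"])
a=np.radians(28.1);togo([.3792,-.3307,.1],[np.cos(a),np.sin(a),0],[0,0,-1])
print(p["tool_from_camera"],p["K"])
# wrist chock measure: yellow pixels -> world
z=p["z_map"];K=p["K"];v,u=np.mgrid[:480,:640];du=(u-K[0,2]);dv=(v-K[1,2]);r=np.hypot(du,dv)+1e-9;th=r/K[0,0]
c=np.stack([np.tan(th)*du/r*z,np.tan(th)*dv/r*z,z],-1)
T=np.array(p["tool_from_camera"]);t=c@T[:3,:3].T+T[:3,3];W=t@R.from_quat(o["tool_rot"]).as_matrix().T+o["eef_pos"]
h=cv2.cvtColor(p["image"],cv2.COLOR_BGR2HSV)
m=((h[...,0]>22)&(h[...,0]<38)&(h[...,1]>150)&(h[...,2]>60)&(z>0)&(np.hypot(W[...,0]-.41,W[...,1]+.314)<.08)&(W[...,2]>.003))
P=W[m];print(len(P),cv2.minAreaRect((P[:,:2]*1000).astype(np.float32)),P.max(0),"thick",P[P[:,2]>.04].mean(0) if (P[:,2]>.04).any() else 0)
H=P[P[:,2]>.04];print(cv2.minAreaRect((H[:,:2]*1000).astype(np.float32)))
E
```

```text
clock: 2.9
eef_pos: [0.3787, -0.3307, 0.1114]
tool_rot: [0.97, 0.243, -0.0, 0.0]
ft_force: [-0.4, 0.0, -0.3]
grip_width: 0.0852
grasp_force: 0.0
turn [ 0.0004  0.0002 -0.0003] shift after [ 0.8 -0.  11.7] t 2.95
[[-1.48350306e-03 -9.48362623e-01 -3.17184700e-01  8.17034706e-02]
 [ 9.99998007e-01 -9.83218651e-04 -1.73732302e-03 -1.37264908e-04]
 [ 1.33575031e-03 -3.17186646e-01  9.48362192e-01 -1.43078555e-01]
 [ 0.00000000e+00  0.00000000e+00  0.00000000e+00  1.00000000e+00]] [[371.64829954   0.         314.68675718]
 [  0.         371.64829954 242.62612826]
 [  0.           0.           1.        ]]
10037 ((410.6500244140625, -313.89373779296875), (98.64302062988281, 40.35035705566406), 27.54959487915039) [ 0.4616356  -0.27588914  0.04799633] thick [ 0.38201731 -0.32889236  0.04454718]
((383.3319091796875, -328.29901123046875), (36.828948974609375, 40.01313781738281), 27.62703514099121)
```

View pics/w1.png

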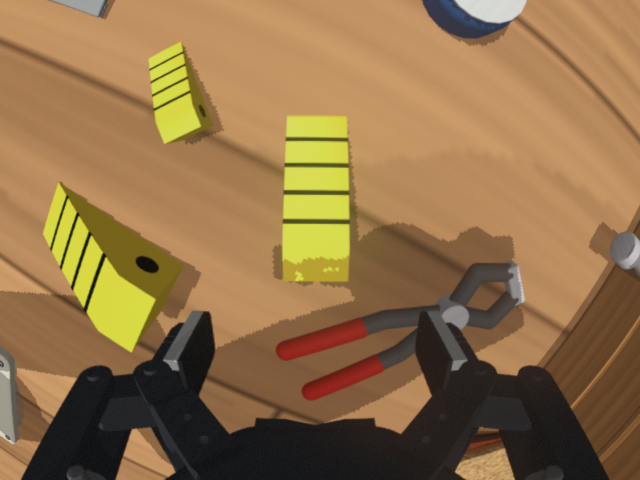

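The close view shows the chock at px (285–350, 115–282), aligned and centred, with its thick end towards the fingers. The pincers are clear. I'm descending and gripping.

```bash
python3 -m creep '[[[0,0,25],[0,0,0]],[[0,0,25],[0,0,0]],[[0,0,25],[0,0,0]],[[0,0,15],[0,0,0]],[[0,0,8],[0,0,0]],[[0,0,4],[0,0,0]],[[0,0,0],[0,0,0]]]' 60; python3 -m creep '[[[0,0,0],[0,0,0]],[[0,0,0],[0,0,0]],[[0,0,0],[0,0,0]],[[0,0,0],[0,0,0]],[[0,0,0],[0,0,0]],[[0,0,0],[0,0,0]]]' 30;  python3 -m creep '[[[0,0,-10],[0,0,0]],[[0,0,-25],[0,0,0]],[[0,0,-30],[0,0,0]],[[0,0,-30],[0,0,0]],[[0,0,0],[0,0,0]],[[0,0,0],[0,0,0]]]'
```

```text
clock: 3.82
eef_pos: [0.3791, -0.3309, 0.0097]
tool_rot: [0.97, 0.243, 0.0, 0.0]
ft_force: [-0.7, -0.8, 0.0]
grip_width: 0.06
grasp_force: 0.0
clock: 4.58
eef_pos: [0.3796, -0.3311, 0.0101]
tool_rot: [0.97, 0.243, 0.001, 0.001]
ft_force: [-1.0, -0.1, 5.5]
grip_width: 0.0392
grasp_force: 61.2
clock: 5.32
eef_pos: [0.3783, -0.33, 0.1035]
tool_rot: [0.97, 0.243, -0.0, -0.001]
ft_force: [-0.3, 0.6, -1.5]
grip_width: 0.0391
grasp_force: 60.5
```

```bash
cat >> h.py <<'E'
psi=np.radians(-1.0);s8,c8=np.sin(np.radians(8)),np.cos(np.radians(8))
U=np.array([c8*np.cos(psi),c8*np.sin(psi),s8]);N=np.array([-s8*np.cos(psi),-s8*np.sin(psi),c8])
def floor(x,y):return np.array([x,y,.1407*x-.0551-.001*y])
E
python3 - <<'E'
from h import *
togo(floor(.515,.0045)+.040*N,U,-N)
E
```

```text
turn [-0.0368  0.1375  0.5074] shift after [ 117.6 -336.9   63.5] t 5.33
```

```bash
python3 -m creep '[[[0,0,0],[-0.0092,0.0344,0.1268]],[[0,0,0],[-0.0092,0.0344,0.1268]],[[0,0,0],[-0.0092,0.0344,0.1268]],[[0,0,0],[-0.0092,0.0344,0.1268]],[[14.7,-42,0],[0,0,0]],[[14.7,-42,0],[0,0,0]],[[14.7,-42,0],[0,0,0]],[[14.7,-42,0],[0,0,0]],[[14.7,-42,0],[0,0,0]],[[14.7,-42,0],[0,0,0]],[[14.7,-42,0],[0,0,0]],[[14.7,-42,0],[0,0,0]]]'; python3 -m creep '[[[0,0,20],[0,0,0]],[[0,0,20],[0,0,0]],[[0,0,10],[0,0,0]],[[0,0,0],[0,0,0]],[[0,0,0],[0,0,0]]]'
python3 - <<'E'
from h import *
togo(floor(.515,.0045)+.040*N,U,-N)
o=bot.get_obs();p=vision.camera("wrist");cv2.imwrite("pics/w2.png",p["image"])
z=p["z_map"];K=p["K"];v,u=np.mgrid[:480,:640];du=(u-K[0,2]);dv=(v-K[1,2]);r=np.hypot(du,dv)+1e-9;th=r/K[0,0]
c=np.stack([np.tan(th)*du/r*z,np.tan(th)*dv/r*z,z],-1)
T=np.array(p["tool_from_camera"]);t=c@T[:3,:3].T+T[:3,3];W=t@R.from_quat(o["tool_rot"]).as_matrix().T+o["eef_pos"]
np.savez("w2.npz",W=W,image=p["image"],z=z,t=t)
h=cv2.cvtColor(p["image"],cv2.COLOR_BGR2HSV)
ok=z>0
m=(h[...,0]>22)&(h[...,0]<38)&(h[...,1]>150)&(h[...,2]>60)&ok&(abs(t[...,0])<.12)&(abs(t[...,1])<.04)
P=t[m];print("chock in tool",cv2.minAreaRect((P[:,:2]*1000).astype(np.float32)),P.min(0),P.max(0))
B=((h[...,0]<12)|(h[...,0]>172))&(h[...,1]>90)&ok&(W[...,0]>.6)&(W[...,0]<.73)&(abs(W[...,1]-.02)<.09)&(W[...,2]>.06)
P=W[B];print("roller",P.min(0).round(3),P.max(0).round(3),cv2.minAreaRect((P[:,:2]*1000).astype(np.float32)))
g=(h[...,1]<40)&ok&(W[...,0]>.45)&(W[...,0]<.62)&(abs(W[...,1]-.02)<.13);P=W[g]
f=P[abs(P[:,2]-(.1407*P[:,0]-.0551))<.005];co=np.linalg.lstsq(np.c_[f[:,:2],np.ones(len(f))],f[:,2],rcond=None)[0];print("floor",co)
hh=P[(P[:,2]-np.c_[P[:,:2],np.ones(len(P))]@co>.02)&(P[:,1]>.03)&(P[:,1]<.1)]
print("head",np.percentile(hh,[2,98],axis=0).round(4))
E
```

```text
clock: 6.82
eef_pos: [0.4998, -0.0018, 0.1186]
tool_rot: [0.998, -0.003, 0.068, -0.001]
ft_force: [0.9, -0.3, -0.1]
grip_width: 0.0392
grasp_force: 60.8
clock: 7.45
eef_pos: [0.5083, -0.0036, 0.0712]
tool_rot: [0.997, -0.004, 0.071, -0.001]
ft_force: [0.5, -0.9, -1.3]
grip_width: 0.0391
grasp_force: 60.9
turn [-0.0045 -0.0016  0.0089] shift after [-1.  -8.2 14.3] t 7.45
chock in tool ((35.83604049682617, 6.995401382446289), (100.34196472167969, 54.787376403808594), 0.37317678332328796) [-0.01434029 -0.02055804 -0.09528359] [0.08613938 0.03421002 0.01167271]
roller [ 0.632 -0.038  0.069] [0.643 0.074 0.103] ((635.3678588867188, 18.131996154785156), (111.29197692871094, 9.285683631896973), 87.04438018798828)
floor [ 0.13954954 -0.00048085 -0.05471406]
head [[0.4909 0.0321 0.0454]
 [0.6136 0.0739 0.1736]]
```

View pics/w2.png

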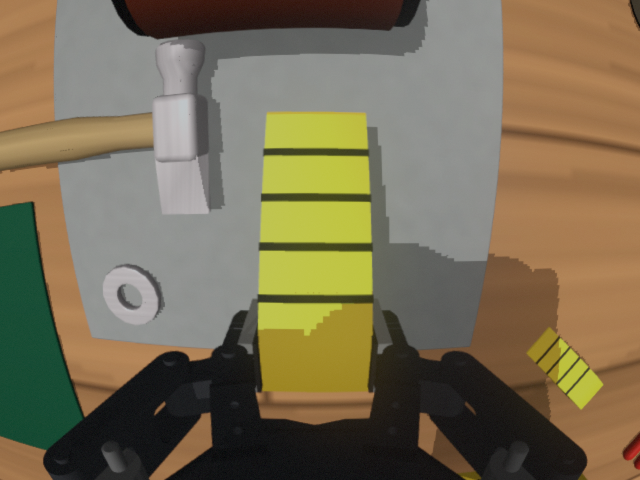

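The view shows the chock held straight (px 260–372, thin edge at row 113), the hammer head at (155–209, 40–213), and the roller above (118–415). I'm shifting 7 mm left, away from nothing but still clear of the head, and then going down to the tray.

```bash
python3 -m creep '[[[0,0,0],[-0.0045,0,0.009]],[[-1,-7,5],[0,0,0]],[[0,0,15],[0,0,0]],[[0,0,15],[0,0,0]],[[0,0,4],[0,0,0]],[[0,0,0],[0,0,0]],[[0,0,0],[0,0,0]]]';python3 -m creep '[[[0,0,1.5],[0,0,0]],[[0,0,0],[0,0,0]]]'
python3 -c "
from h import *
togo(floor(.515,.0033)+.010*N,U,-N)"
```

```text
clock: 8.38
eef_pos: [0.5129, -0.0031, 0.0324]
tool_rot: [0.997, -0.004, 0.071, -0.002]
ft_force: [-0.0, -0.6, -1.7]
grip_width: 0.0393
grasp_force: 60.9
clock: 8.62
eef_pos: [0.513, -0.0031, 0.031]
tool_rot: [0.997, -0.004, 0.071, -0.002]
ft_force: [0.0, -0.3, -1.2]
grip_width: 0.0393
grasp_force: 60.9
turn [-0.0055 -0.0017  0.0092] shift after [-0.  -6.4  3.8] t 8.62
```

```bash
python3 -c "
from h import *
print(bot.get_obs()['joint_pos'].round(3))"; python3 -m creep '[[[0,-3,0],[0,0,0]],[[0,-3,0],[0,0,0]],[[0,0,0],[0,0,0]]]'; python3 -c "
from h import *
print(bot.get_obs()['joint_pos'].round(3))
togo(floor(.515,.0033)+.010*N,U,-N)"
```

```text
[-0.008  0.359 -0.425  0.645  0.004  3.141]
clock: 9.0
eef_pos: [0.5129, -0.0002, 0.0308]
tool_rot: [0.998, -0.002, 0.07, -0.003]
ft_force: [-0.6, 0.6, -0.8]
grip_width: 0.0392
grasp_force: 60.9
[-0.004  0.359 -0.425  0.645  0.006  3.141]
turn [-0.0081 -0.0013  0.0136] shift after [ 0.2 -3.5  3.6] t 9.0
```

Joint 6 is at its limit, since this yaw needs the flipped grasp. I'll set the chock down here on the tray, turn the wrist half a turn and regrip.

```bash
python3 -m creep '[[[0,0,1.5],[0,0,0]],[[0,0,0],[0,0,0]]]'; python3 -m creep '[[[0,0,1],[0,0,0]],[[0,0,0],[0,0,0]]]';python3 -m creep '[[[0,0,1],[0,0,0]],[[0,0,0],[0,0,0]]]'
```

```text
clock: 9.25
eef_pos: [0.5129, -0.0003, 0.0291]
tool_rot: [0.998, -0.002, 0.07, -0.003]
ft_force: [0.5, 0.3, -1.4]
grip_width: 0.0391
grasp_force: 60.9
clock: 9.5
eef_pos: [0.5132, -0.0003, 0.0282]
tool_rot: [0.998, -0.002, 0.07, -0.003]
ft_force: [0.3, 0.2, -1.6]
grip_width: 0.0391
grasp_force: 60.9
clock: 9.75
eef_pos: [0.5133, -0.0002, 0.0272]
tool_rot: [0.998, -0.002, 0.07, -0.003]
ft_force: [0.7, 0.8, -1.5]
grip_width: 0.0388
grasp_force: 60.9
```

```bash
python3 -m creep '[[[0,0,0.7],[0,0,0]],[[0,0,0],[0,0,0]]]'; python3 -m creep '[[[0,0,0.7],[0,0,0]],[[0,0,0],[0,0,0]]]'|grep -E 'eef|force'
```

```text
clock: 10.0
eef_pos: [0.5135, -0.0002, 0.0267]
tool_rot: [0.998, -0.002, 0.07, -0.003]
ft_force: [-0.4, 0.4, -0.2]
grip_width: 0.0394
grasp_force: 61.0
eef_pos: [0.5135, -0.0002, 0.0267]
ft_force: [-2.3, 0.4, 6.5]
grasp_force: 62.0
```

```bash
python3 -m creep '[[[0,0,0],[0,0,0]],[[0,0,0],[0,0,0]],[[0,0,0],[0,0,0]],[[0,0,-20],[0,0,0]],[[0,0,-25],[0,0,0]],[[0,0,-25],[0,0,0]],[[0,0,0],[0,0,-0.18]],[[0,0,0],[0,0,-0.18]],[[0,0,0],[0,0,-0.18]],[[0,0,0],[0,0,-0.18]],[[0,0,0],[0,0,-0.18]],[[0,0,0],[0,0,-0.18]]]' 58
python3 -m creep '[[[0,0,0],[0,0,-0.18]],[[0,0,0],[0,0,-0.18]],[[0,0,0],[0,0,-0.18]],[[0,0,0],[0,0,-0.18]],[[0,0,0],[0,0,-0.18]],[[0,0,0],[0,0,-0.18]],[[0,0,0],[0,0,-0.18]],[[0,0,0],[0,0,-0.18]],[[0,0,0],[0,0,-0.18]],[[0,0,0],[0,0,-0.18]],[[0,0,0],[0,0,-0.18]],[[0,0,0],[0,0,0]]]'
python3 - <<'E'
from h import *
p=vision.camera("top");cv2.imwrite("pics/t2.png",cv2.resize(p["image"][150:330,230:400],None,fx=3,fy=3))
W=cloud(p);h=cv2.cvtColor(p["image"],cv2.COLOR_BGR2HSV)
m=((h[...,0]>22)&(h[...,0]<38)&(h[...,1]>150)&(h[...,2]>60)&(W[...,0]>.47)&(abs(W[...,1])<.06)&(W[...,2]<.08))
P=W[m];print(len(P),cv2.minAreaRect((P[:,:2]*1000).astype(np.float32)) if len(P)>3 else 0)
print(bot.get_obs()["joint_pos"].round(3))
togo([.5135,-.0002,.0267],-U,-N)
E
```

```text
clock: 11.75
eef_pos: [0.5037, -0.0006, 0.0951]
tool_rot: [0.855, 0.514, 0.062, 0.034]
ft_force: [0.4, 0.2, 0.8]
grip_width: 0.0578
grasp_force: 0.0
clock: 13.25
eef_pos: [0.5037, -0.0006, 0.0951]
tool_rot: [0.043, 0.997, 0.006, 0.07]
ft_force: [0.7, -0.0, -0.5]
grip_width: 0.0581
grasp_force: 0.0
294 ((682.1639404296875, 12.36716079711914), (269.3772888183594, 45.38800048828125), 6.065688610076904)
[-0.005  0.255 -0.368  0.807  0.006  0.083]
turn [ 0.0081  0.0007 -0.0712] shift after [-0.2  0.6 69.1] t 13.3
```

View pics/t2.png

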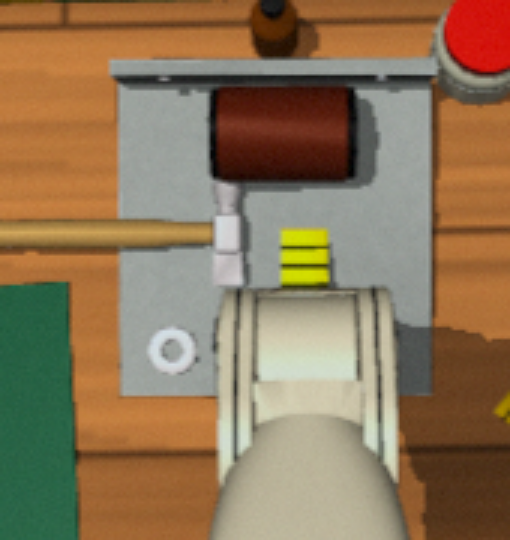

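The chock stands on the tray at px (281–329, 228–285), beside the hammer head (214–242) and in line with the roller. I'm regripping with the flipped wrist.

```bash
python3 -m creep '[[[0,0,0],[0.008,0,-0.071]],[[0,0.6,20],[0,0,0]],[[0,0,25],[0,0,0]],[[0,0,15],[0,0,0]],[[0,0,8],[0,0,0]],[[0,0,0],[0,0,0]],[[0,0,0],[0,0,0]]]' 58
python3 -m creep '[[[0,0,0],[0,0,0]],[[0,0,0],[0,0,0]],[[0,0,0],[0,0,0]],[[0,0,0],[0,0,0]],[[0,0,0],[0,0,0]]]' 30
python3 -c "
from h import *
togo(floor(.515,.0033)+.0094*N,-U,-N)"
```

```text
clock: 14.18
eef_pos: [0.5138, -0.0002, 0.0285]
tool_rot: [0.007, 0.997, -0.001, 0.071]
ft_force: [-0.7, -0.5, 0.2]
grip_width: 0.058
grasp_force: 0.0
clock: 14.8
eef_pos: [0.514, -0.0002, 0.0289]
tool_rot: [0.007, 0.997, -0.001, 0.071]
ft_force: [-2.3, 0.9, 6.3]
grip_width: 0.0392
grasp_force: 61.1
turn [0.     0.0028 0.0028] shift after [0.7 3.5 2.1] t 14.8
```

```bash
python3 -m creep '[[[0,0,-1.2],[0,0,0]],[[0,1.5,0],[0,0.0028,0.0028]],[[0,1.5,0],[0,0,0]],[[-10,0,0],[0,0,0]],[[-15,0,0],[0,0,0]],[[-15,0,0],[0,0,0]],[[-10,0,0],[0,0,0]],[[0,0,0],[0,0,0]],[[0,0,0],[0,0,0]]]'
python3 -c "
from h import *
o=bot.get_obs();togo(floor(.565,.0033-.0009)+.0094*N,-U,-N);print((U@o['ft_force']).round(1),(N@o['ft_force']).round(1))"
```

```text
clock: 15.92
eef_pos: [0.5629, 0.0021, 0.036]
tool_rot: [0.009, 0.998, -0.001, 0.069]
ft_force: [1.6, -0.3, 0.1]
grip_width: 0.0392
grasp_force: 60.6
turn [ 0.0002 -0.0013  0.0002] shift after [-0.5  0.4  2.3] t 15.93
1.6 -0.1
```

```bash
cat > f.py <<'E'
from h import *
o=bot.get_obs();f=o["ft_force"];P=o["eef_pos"]
print("t",round(o["clock"],2),"U",round(U@f,1),"N",round(N@f,1),"y",round(f[1],1),"along",round(U@P*1000,1),"off",round(N@(P-floor(P[0],P[1]))*1000,2))
E
python3 -m creep '[[[-5,0,0.3],[0,0,0]],[[-5,0,0],[0,0,0]],[[0,0,0],[0,0,0]]]'>/dev/null; python3 f.py;python3 -m creep '[[[-2,0,0],[0,0,0]],[[-2,0,0],[0,0,0]],[[0,0,0],[0,0,0]]]'>/dev/null; python3 f.py
```

```text
t 16.3 U -3.3 N 3.7 y -0.8 along 571.5 off 11.66
t 16.68 U -4.4 N 5.9 y -1.0 along 575.1 off 11.59
```

```bash
python3 -m creep '[[[-1.5,0,-0.5],[0,0,0]],[[-1.5,0,-0.1],[0,0,0]],[[0,0,0],[0,0,0]]]'>/dev/null; python3 f.py;python3 -m creep '[[[-1.5,0,-0.1],[0,0,0]],[[0,0,0],[0,0,0]]]'>/dev/null; python3 f.py
```

```text
t 17.05 U -0.5 N 0.7 y -0.3 along 579.3 off 11.8
t 17.3 U -3.6 N 1.5 y 0.2 along 579.8 off 11.87
```

```bash
for i in 1; do python3 -m creep '[[[-1,0,0],[0,0,0]],[[-1,0,0],[0,0,0]],[[0,0,0],[0,0,0]]]'>/dev/null; python3 f.py; done; python3 -m creep '[[[-1,0,0],[0,0,0]],[[-1,0,0],[0,0,0]],[[0,0,0],[0,0,0]]]'>/dev/null; python3 f.py
```

```text
t 17.68 U -7.4 N 5.1 y 0.2 along 580.5 off 11.9
t 18.05 U -5.8 N 4.5 y 0.2 along 582.7 off 11.93
```

```bash
cat > rol.py <<'E'
from h import *
from scipy.optimize import least_squares
def fit(p):
    W=cloud(p);h=cv2.cvtColor(p["image"],cv2.COLOR_BGR2HSV)
    B=((h[...,0]<12)|(h[...,0]>172))&(h[...,1]>90)&(p["z_map"]>0)&(W[...,0]>.6)&(W[...,0]<.75)&(abs(W[...,1]-.02)<.07)&(W[...,2]>.06)&(W[...,2]<.14)
    P=W[B];f=lambda q:np.hypot(P[:,0]-q[0]-q[2]*(P[:,1]-.015),P[:,2]-q[1])-.04
    q=least_squares(f,[.672,.08,0],loss="soft_l1",f_scale=.002).x
    return np.round([q[0]*1000,q[1]*1000,np.degrees(-q[2])],2),P[:,1].min().round(3),P[:,1].max().round(3),len(P)
if __name__=="__main__":
    for n in ["top","scene"]:
        print(n,"before",fit(dict(np.load(n+".npz"))),"now",fit(vision.camera(n)))
E
python3 rol.py; python3 f.py
```

```text
top before (array([672.41,  81.07,  -1.1 ]), np.float64(-0.042), np.float64(0.073), 1387) now (array([675.25,  81.42,  -0.8 ]), np.float64(-0.04), np.float64(0.069), 1204)
scene before (array([673.43,  78.77,  -0.95]), np.float64(-0.044), np.float64(0.074), 1807) now (array([676.35,  79.18,  -1.01]), np.float64(-0.041), np.float64(0.072), 1774)
t 18.15 U -5.7 N 4.9 y 0.5 along 582.7 off 11.9
```

```bash
python3 -m creep '[[[-1,0,-0.2],[0,0,0]],[[0,0,0],[0,0,0]]]'>/dev/null; python3 f.py; python3 -m creep '[[[-1,0,0],[0,0,0]],[[0,0,0],[0,0,0]]]'>/dev/null; python3 f.py
```

```text
t 18.4 U -5.4 N 3.6 y -0.2 along 583.8 off 11.98
t 18.65 U -6.2 N 4.5 y 0.3 along 584.7 off 11.98
```

```bash
python3 -m creep '[[[-0.7,0,0],[0,0,0]],[[0,0,0],[0,0,0]]]'>/dev/null; python3 f.py
```

```text
t 18.9 U -6.6 N 3.7 y -0.2 along 585.3 off 11.97
```

```bash
python3 -m creep '[[[-0.7,0,0],[0,0,0]],[[0,0,0],[0,0,0]]]'>/dev/null; python3 f.py;  python3 -m creep '[[[-0.5,0,-0.1],[0,0,0]],[[0,0,0],[0,0,0]]]'>/dev/null; python3 f.py
```

```text
t 19.15 U -5.3 N 3.3 y 0.6 along 586.0 off 11.99
t 19.4 U -5.1 N 3.7 y -0.3 along 586.5 off 12.0
```

```bash
python3 -m creep '[[[-0.6,0,0],[0,0,0]],[[0,0,0],[0,0,0]]]'>/dev/null; python3 f.py;  python3 -m creep '[[[-0.5,0,0],[0,0,0]],[[0,0,0],[0,0,0]]]'>/dev/null; python3 f.py
```

```text
t 19.65 U -6.1 N 3.7 y 0.5 along 586.9 off 11.99
t 19.9 U -7.8 N 5.2 y -0.6 along 586.9 off 11.99
```

```bash
python3 -m creep '[[[-0.6,0,-0.1],[0,0,0]],[[0,0,0],[0,0,0]]]'>/dev/null; python3 f.py;  python3 -m creep '[[[-0.4,0,0],[0,0,0]],[[0,0,0],[0,0,0]]]'>/dev/null; python3 f.py
```

```text
t 20.15 U -9.6 N 6.4 y -0.0 along 586.9 off 12.04
t 20.4 U -9.6 N 7.4 y -0.7 along 586.9 off 12.07
```

```bash
python3 -m creep '[[[0,0,-0.4],[0,0,0]],[[0,0,0],[0,0,0]]]'>/dev/null; python3 f.py;  python3 -m creep '[[[-0.5,0,0],[0,0,0]],[[0,0,0],[0,0,0]]]'>/dev/null; python3 f.py
```

```text
t 20.65 U -8.8 N 4.8 y 0.6 along 586.9 off 12.16
t 20.9 U -10.9 N 7.2 y 0.4 along 586.9 off 12.18
```

```bash
python3 rol.py; python3 f.py
```

```text
top before (array([672.41,  81.07,  -1.1 ]), np.float64(-0.042), np.float64(0.073), 1387) now (array([679.47,  81.94,  -0.99]), np.float64(-0.04), np.float64(0.071), 1134)
scene before (array([673.43,  78.77,  -0.95]), np.float64(-0.044), np.float64(0.074), 1807) now (array([680.43,  79.76,  -0.8 ]), np.float64(-0.039), np.float64(0.071), 1696)
t 21.0 U -10.3 N 6.5 y 0.4 along 586.9 off 12.16
```

```bash
python3 -m creep '[[[-0.5,0,-0.3],[0,0,0]],[[0,0,0],[0,0,0]]]'>/dev/null; python3 f.py;  python3 -m creep '[[[-0.3,0,-0.2],[0,0,0]],[[0,0,0],[0,0,0]]]'>/dev/null; python3 f.py
```

```text
t 21.25 U -11.5 N 6.3 y 0.0 along 587.0 off 12.32
t 21.5 U -11.0 N 5.1 y 0.8 along 587.0 off 12.36
```

```bash
python3 -m creep '[[[-0.5,0,-0.2],[0,0,0]],[[0,0,0],[0,0,0]]]'>/dev/null; python3 f.py;  python3 -m creep '[[[0,0,-0.2],[0,0,0]],[[0,0,0],[0,0,0]]]'>/dev/null; python3 f.py
```

```text
t 21.75 U -11.5 N 6.3 y 0.2 along 586.9 off 12.41
t 22.0 U -10.7 N 5.5 y 0.5 along 587.0 off 12.51
```

```bash
python3 -m creep '[[[-0.6,0,0],[0,0,0]],[[0,0,0],[0,0,0]]]'>/dev/null; python3 f.py;  python3 -m creep '[[[0,0,0],[0,0,0]],[[0,0,0],[0,0,0]],[[0,0,0],[0,0,0]]]' 47; python3 f.py
```

```text
t 22.25 U -13.2 N 7.1 y 0.5 along 587.0 off 12.51
clock: 22.62
eef_pos: [0.594, 0.0014, 0.0427]
tool_rot: [0.009, 0.998, -0.001, 0.07]
ft_force: [0.7, 0.8, -0.4]
grip_width: 0.0469
grasp_force: 0.0
t 22.62 U 0.7 N -0.5 y 0.8 along 594.1 off 14.08
```

```bash
python3 -m creep '[[[0,0,-10],[0,0,0]],[[0,0,-25],[0,0,0]],[[0,0,-30],[0,0,0]],[[0,0,-30],[0,0,0]],[[0,0,-25],[0,0,0]],[[0,0,0],[0,0,0]]]'; python3 rol.py
python3 - <<'E'
from h import *
# hammer grip: handle axis from both fixed cameras (start pictures) ; target pose above it
o=bot.get_obs();p=vision.camera("scene");cv2.imwrite("pics/s3.png",p["image"][150:330,230:460].repeat(3,0).repeat(3,1))
for n in ["top","scene"]:
    q=dict(np.load(n+".npz"));W=cloud(q);h=cv2.cvtColor(q["image"],cv2.COLOR_BGR2HSV)
    m=(h[...,0]>8)&(h[...,0]<25)&(h[...,1]>60)&(q["z_map"]>0)&(W[...,1]>.09)&(W[...,1]<.26)&(abs(W[...,0]-.59)<.04)&(W[...,2]>.04)
    P=W[m];
    for a,b in [(.1,.16),(.16,.25)]:
        S=P[(P[:,1]>a)&(P[:,1]<b)];print(n,a,b,np.percentile(S[:,0],[2,50,98]).round(4),np.percentile(S[:,2],[50,95]).round(4))
    q["shot"]=0
E
```

```text
clock: 23.38
eef_pos: [0.5785, 0.0017, 0.1646]
tool_rot: [0.009, 0.997, -0.001, 0.072]
ft_force: [0.3, -0.5, -0.5]
grip_width: 0.0466
grasp_force: 0.0
top before (array([672.41,  81.07,  -1.1 ]), np.float64(-0.042), np.float64(0.073), 1387) now (array([ 6.7891e+02,  8.2160e+01, -4.7000e-01]), np.float64(-0.043), np.float64(0.068), 777)
scene before (array([673.43,  78.77,  -0.95]), np.float64(-0.044), np.float64(0.074), 1807) now (array([680.42,  79.83,  -0.77]), np.float64(-0.04), np.float64(0.071), 1693)
top 0.1 0.16 [0.5842 0.595  0.6073] [0.0528 0.0578]
top 0.16 0.25 [0.5848 0.5952 0.6087] [0.0528 0.0582]
scene 0.1 0.16 [0.5873 0.6003 0.61  ] [0.0503 0.0546]
scene 0.16 0.25 [0.587  0.6021 0.611 ] [0.0513 0.0553]
```

View pics/s3.png

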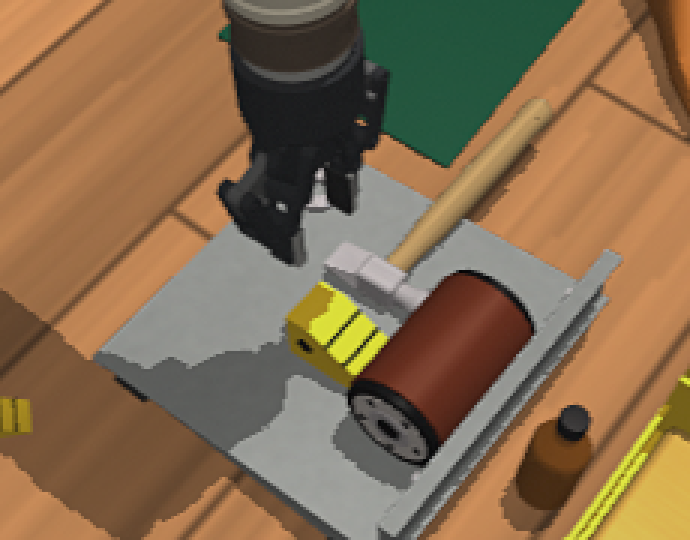

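The scene crop shows the chock wedged under the roller (px 285–390, 280–385) beside the hammer head (325–430, 240–310). The roller is home against the back and stayed there on release. Next is the hammer.

```bash
python3 -m creep '[[[0,0,0],[0,0,0.174]],[[0,0,0],[0,0,0.174]],[[0,0,0],[0,0,0.174]],[[0,0,0],[0,0,0.174]],[[0,0,0],[0,0,0.174]],[[0,0,0],[0,0,0.174]],[[0,0,0],[0,0,0.174]],[[0,0,0],[0,0,0.174]],[[0,0,0],[0,0,0.174]],[[0,0,0],[0,0,0]]]' 60
python3 - <<'E'
from h import *
yv=np.cross(N,U)
togo(floor(.597,.136)+.07*N,yv,-N)
E
```

```text
clock: 24.78
eef_pos: [0.5757, 0.0017, 0.1596]
tool_rot: [0.709, 0.702, 0.047, 0.048]
ft_force: [-0.7, -0.0, 0.3]
grip_width: 0.0602
grasp_force: 0.0
turn [-0.0047  0.0001  0.0069] shift after [134.7   0.6  62.2] t 24.77
```

```bash
python3 -m creep '[[[30,0.1,0],[-0.0047,0,0.007]],[[35,0.1,0],[0,0,0]],[[35,0.2,20],[0,0,0]],[[34,0.2,25],[0,0,0]],[[0,0,17],[0,0,0]],[[0,0,0],[0,0,0]],[[0,0,0],[0,0,0]]]'
python3 - <<'E'
from h import *
togo(floor(.597,.136)+.07*N,np.cross(N,U),-N)
o=bot.get_obs();p=vision.camera("wrist");cv2.imwrite("pics/w4.png",p["image"])
z=p["z_map"];K=p["K"];v,u=np.mgrid[:480,:640];du=(u-K[0,2]);dv=(v-K[1,2]);r=np.hypot(du,dv)+1e-9;th=r/K[0,0]
c=np.stack([np.tan(th)*du/r*z,np.tan(th)*dv/r*z,z],-1);T=np.array(p["tool_from_camera"]);t=c@T[:3,:3].T+T[:3,3]
# handle: surface between floor and tool, ahead of the fingers
for a,b in [(.01,.03),(.03,.05),(.05,.07),(.07,.09)]:
    m=(z>0)&(t[...,0]>a)&(t[...,0]<b)&(abs(t[...,1])<.03)&(t[...,2]>.03)&(t[...,2]<.058)
    if m.sum()>20:print(a,b,m.sum(),np.percentile(t[m][:,1]*1000,[3,50,97]).round(1),np.percentile(t[m][:,2]*1000,[5,50]).round(1))
E
```

```text
clock: 25.65
eef_pos: [0.5886, 0.1346, 0.1003]
tool_rot: [0.712, 0.698, 0.05, 0.051]
ft_force: [-0.2, 0.3, -0.0]
grip_width: 0.0599
grasp_force: 0.0
turn [ 0.0032  0.0003 -0.0027] shift after [ 1.6 -1.7  2. ] t 25.65
0.01 0.03 1478 [-11.8  -0.5  10.5] [46.5 48.5]
0.03 0.05 1631 [-12.2  -0.9  10.4] [46.3 48.4]
0.05 0.07 1742 [-12.5  -0.9  10.6] [46.2 48.2]
0.07 0.09 1809 [-12.5  -0.9  10.6] [46.2 48.3]
```

View pics/w4.png

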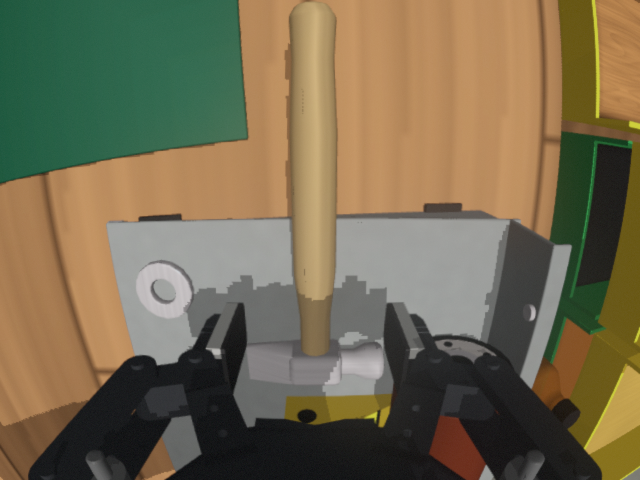

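The view shows the handle (px 290–337, 0–355) centred between the fingers, with the flange (164,289) clear to the left. I'm descending and gripping.

```bash
python3 -m creep '[[[1,-1,20],[0,0,0]],[[0,0,25],[0,0,0]],[[0,0,15],[0,0,0]],[[0,0,6],[0,0,0]],[[0,0,0],[0,0,0]],[[0,0,0],[0,0,0]]]' 60; python3 -m creep '[[[0,0,1.5],[0,0,0]],[[0,0,0],[0,0,0]]]'>/dev/null; python3 f.py
```

```text
clock: 26.45
eef_pos: [0.5974, 0.1365, 0.0353]
tool_rot: [0.712, 0.698, 0.051, 0.051]
ft_force: [-0.7, -0.7, 1.3]
grip_width: 0.0602
grasp_force: 0.0
t 26.7 U 0.2 N -0.3 y 0.3 along 593.4 off 4.41
```

```bash
python3 -m creep '[[[0,0,1.5],[0,0,0]],[[0,0,0],[0,0,0]]]'>/dev/null; python3 f.py; python3 -m creep '[[[0,0,0],[0,0,0]],[[0,0,0],[0,0,0]],[[0,0,0],[0,0,0]],[[0,0,0],[0,0,0]],[[0,0,0],[0,0,0]],[[0,0,0],[0,0,0]],[[0,0,0],[0,0,0]]]' 10; python3 f.py; python3 rol.py
```

```text
t 26.95 U 0.3 N -0.1 y -0.3 along 593.1 off 2.49
clock: 27.82
eef_pos: [0.5974, 0.1365, 0.0318]
tool_rot: [0.712, 0.698, 0.05, 0.051]
ft_force: [0.4, 0.3, 2.9]
grip_width: 0.0209
grasp_force: 59.6
t 27.82 U 0.7 N 2.8 y 0.3 along 593.6 off 2.92
top before (array([672.41,  81.07,  -1.1 ]), np.float64(-0.042), np.float64(0.073), 1387) now (array([ 6.7942e+02,  8.2050e+01, -5.7000e-01]), np.float64(-0.042), np.float64(0.07), 1397)
scene before (array([673.43,  78.77,  -0.95]), np.float64(-0.044), np.float64(0.074), 1807) now (array([680.42,  79.79,  -0.71]), np.float64(-0.043), np.float64(0.071), 1695)
```

```bash
python3 -m creep '[[[0,0,-4],[0,0,0]],[[0,0,-6],[0,0,0]],[[0,0,-12],[0,0,0]],[[0,0,-20],[0,0,0]],[[0,0,-25],[0,0,0]],[[0,0,-25],[0,0,0]],[[0,0,-10],[0,0,0]],[[0,0,0],[0,0,0]],[[0,0,0],[0,0,0]]]'
python3 - <<'E'
from h import *
import rol
from h import *
p=vision.camera("scene");print(rol.fit(p))
o=bot.get_obs();p=vision.camera("wrist");cv2.imwrite("pics/w5.png",p["image"])
z=p["z_map"];K=p["K"];v,u=np.mgrid[:480,:640];du=(u-K[0,2]);dv=(v-K[1,2]);r=np.hypot(du,dv)+1e-9;th=r/K[0,0]
c=np.stack([np.tan(th)*du/r*z,np.tan(th)*dv/r*z,z],-1);T=np.array(p["tool_from_camera"]);t=c@T[:3,:3].T+T[:3,3]
for a,b in [(.01,.03),(.03,.05),(.05,.07),(.07,.09),(.09,.12),(.12,.15)]:
    m=(z>0)&(t[...,0]>a)&(t[...,0]<b)&(abs(t[...,1])<.02)&(t[...,2]>-.07)&(t[...,2]<.04)
    if m.sum()>20:print(a,b,m.sum(),np.percentile(t[m][:,1]*1000,[3,50,97]).round(1),np.percentile(t[m][:,2]*1000,[5,50]).round(1))
q=vision.camera("top");W=cloud(q);h=cv2.cvtColor(q["image"],cv2.COLOR_BGR2HSV)
g=(h[...,0]>60)&(h[...,0]<95)&(h[...,1]>100)&(q["z_map"]>0)&(abs(W[...,2])<.02)&(W[...,1]>.1)&(W[...,0]<.6)&(W[...,0]>.25)
print("mat",cv2.minAreaRect((W[g][:,:2]*1000).astype(np.float32)),np.median(W[g][:,2]))
g=(.43,.32,.10);togo(g,[0,1,0],[0,0,-1])
E
```

```text
clock: 29.05
eef_pos: [0.5818, 0.1364, 0.1312]
tool_rot: [0.712, 0.698, 0.049, 0.05]
ft_force: [-0.3, 0.3, -3.3]
grip_width: 0.0211
grasp_force: 58.9
(array([680.4 ,  79.71,  -0.8 ]), np.float64(-0.039), np.float64(0.072), 1701)
0.01 0.03 7317 [-18.6  -0.3  18.7] [-68.2 -24.4]
0.03 0.05 3617 [-11.8  -0.2  11.3] [-22.7 -20.8]
0.05 0.07 4097 [-11.9  -0.2  11.3] [-23. -21.]
0.07 0.09 4327 [-12.1  -0.5  11. ] [-23.  -20.9]
0.09 0.12 5846 [-11.3  -0.7  10.2] [-22.3 -20.2]
0.12 0.15 835 [-11.8  -0.7  10.6] [-22.3 -19.8]
mat ((432.7174377441406, 396.84466552734375), (237.30616760253906, 206.98629760742188), 2.7240724563598633) 0.006002873228459187
turn [ 0.1401  0.0017 -0.0195] shift after [ 183.6 -151.9   31.1] t 29.2
```

The roller holds at home with the hammer lifted, and the hammer hangs level. I'm carrying it to the mat.

```bash
python3 -m creep '[[[0,0,0],[0.07,0.001,-0.01]],[[0,0,0],[0.07,0.001,-0.01]],[[20,-16,0],[0,0,0]],[[30,-25,0],[0,0,0]],[[30,-25,0],[0,0,0]],[[30,-25,0],[0,0,0]],[[30,-25,0],[0,0,0]],[[26,-21,0],[0,0,0]],[[18,-15,0],[0,0,0]],[[0,0,0],[0,0,0]],[[0,0,0],[0,0,0]],[[0,0,0],[0,0,0]]]'
python3 - <<'E'
from h import *
togo((.43,.325,.012),[0,1,0],[0,0,-1])
p=vision.camera("scene");cv2.imwrite("pics/s6.png",p["image"][60:310,220:540].repeat(2,0).repeat(2,1))
E
```

```text
clock: 30.7
eef_pos: [0.4311, 0.3199, 0.132]
tool_rot: [0.707, 0.707, 0.001, 0.001]
ft_force: [-0.6, 0.5, -3.3]
grip_width: 0.0208
grasp_force: 59.7
turn [ 0.0025 -0.0006 -0.0008] shift after [  5.1  -1.1 120. ] t 30.7
```

View pics/s6.png

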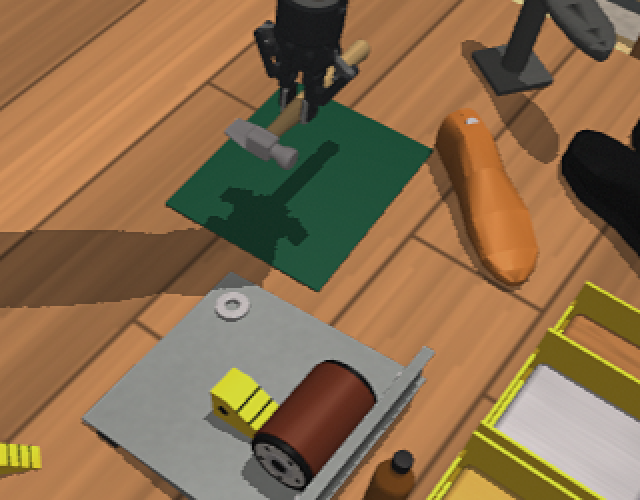

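The hammer is over the mat (head at px 262,143) and the roller is held home by the chock alone (240,400). I'm lowering it.

```bash
python3 -m creep '[[[5,0,20],[0.0025,0,0]],[[0,0,30],[0,0,0]],[[0,0,30],[0,0,0]],[[0,0,25],[0,0,0]],[[0,0,12],[0,0,0]],[[0,0,2],[0,0,0]],[[0,0,0],[0,0,0]],[[0,0,0],[0,0,0]]]'; python3 -m creep '[[[0,0,1.5],[0,0,0]],[[0,0,0],[0,0,0]]]'|grep -E 'eef|ft_f'
```

```text
clock: 31.75
eef_pos: [0.4315, 0.3263, 0.0143]
tool_rot: [0.707, 0.707, 0.001, -0.0]
ft_force: [-0.4, 0.2, -4.0]
grip_width: 0.0208
grasp_force: 59.6
eef_pos: [0.4306, 0.3258, 0.0119]
ft_force: [0.1, 0.3, -4.7]
```

```bash
python3 -m creep '[[[0,0,1],[0,0,0]],[[0,0,0],[0,0,0]]]'|grep -E 'eef|ft_f';python3 -m creep '[[[0,0,1],[0,0,0]],[[0,0,0],[0,0,0]]]'|grep -E 'eef|ft_f'
```

```text
eef_pos: [0.4305, 0.3256, 0.0106]
ft_force: [-0.2, 0.4, -3.6]
eef_pos: [0.4305, 0.3256, 0.0096]
ft_force: [-0.4, -0.9, -4.6]
```

```bash
python3 -m creep '[[[0,0,1],[0,0,0]],[[0,0,0],[0,0,0]]]'|grep -E 'eef|ft_f';python3 -m creep '[[[0,0,1],[0,0,0]],[[0,0,0],[0,0,0]]]'|grep -E 'eef|ft_f'
```

```text
eef_pos: [0.4305, 0.3256, 0.0086]
ft_force: [-0.3, -0.1, -2.9]
eef_pos: [0.4307, 0.3258, 0.0079]
ft_force: [-0.5, 0.3, -2.7]
```

```bash
python3 -m creep '[[[0,0,0.8],[0,0,0]],[[0,0,0],[0,0,0]]]'|grep -E 'eef|ft_f';python3 -m creep '[[[0,0,0.6],[0,0,0]],[[0,0,0],[0,0,0]]]'|grep -E 'eef|ft_f'
```

```text
eef_pos: [0.4307, 0.3258, 0.0078]
ft_force: [-2.2, -0.8, 5.5]
eef_pos: [0.4307, 0.3258, 0.0078]
ft_force: [-3.9, -2.5, 9.9]
```

Contact. I'm opening the fingers, backing off, then checking.

```bash
python3 -m creep '[[[0,0,-0.5],[0,0,0]],[[0,0,0],[0,0,0]],[[0,0,0],[0,0,0]],[[0,0,0],[0,0,0]],[[0,0,0],[0,0,0]],[[0,0,-10],[0,0,0]],[[0,0,-25],[0,0,0]],[[0,0,-30],[0,0,0]],[[0,0,-30],[0,0,0]],[[0,0,-30],[0,0,0]],[[0,0,0],[0,0,0]]]' 60
python3 - <<'E'
from h import *
import rol
p=vision.camera("scene");print(rol.fit(p));cv2.imwrite("pics/s7.png",p["image"][60:310,220:540].repeat(2,0).repeat(2,1))
W=cloud(p);hsv=cv2.cvtColor(p["image"],cv2.COLOR_BGR2HSV)
m=(p["z_map"]>0)&(abs(W[...,0]-.43)<.07)&(W[...,1]>.2)&(W[...,1]<.5)&(W[...,2]>.02)&(W[...,2]<.05)
print(W[m].min(0).round(3),W[m].max(0).round(3))
E
```

```text
clock: 34.88
eef_pos: [0.4324, 0.3269, 0.1352]
tool_rot: [0.707, 0.707, 0.004, 0.0]
ft_force: [1.4, 0.2, 0.8]
grip_width: 0.0598
grasp_force: 0.0
(array([680.44,  79.8 ,  -0.78]), np.float64(-0.041), np.float64(0.072), 1701)
[0.387 0.241 0.02 ] [0.478 0.472 0.035]
```

View pics/s7.png

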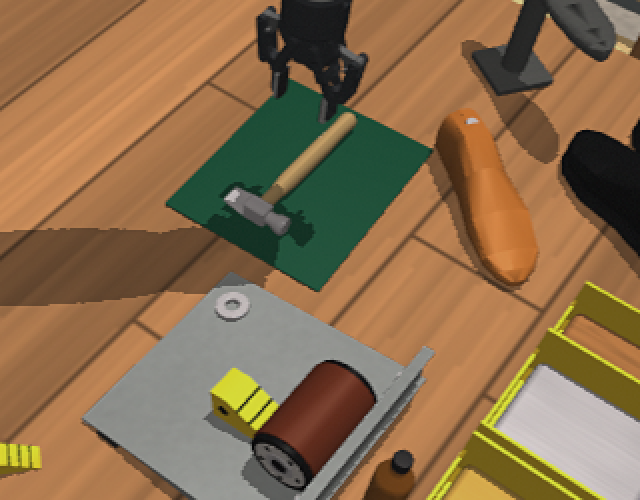

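The hammer lies flat on the mat (head at px 258,208; handle end at 345,122). The roller is unmoved at home against the chock, and the robot is clear of everything.

```bash
python3 -c "
from h import *
print(workorder.job_done())"
```

```text
the job is handed in; nothing more can be done
None
```

The job is done and handed in at about 35 s: the yellow chock alone holds the roller home against the back (last push about 13 N, roller not lifted), the hammer lies with head and grip on the green mat, and the robot moved nothing else.

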